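Lock off the glove box purge valve

ROBOT

A 7-joint arm with a two-finger parallel gripper is mounted at the origin on the work surface. World frame = base frame: x ahead of the robot, y to its left, z up, the work surface at z = 0. Lengths are in m, angles in rad, forces in N, time in s.
With the tool pointing down it reaches from about 0.35 to 0.9 m from the base axis. Payload 7.2 kg.
Tool frame: the origin (TCP) lies midway between the tips of the shut fingers; the grasp point (between the pads) lies 19 mm behind it; z points along the fingers, x is the direction in which the jaws open and shut, and the axes are right-handed (so a half turn about z gives the same grasp; the last joint's range is limited). The gripper opens to 88 mm and grips with 3 to 60 N. Pads are 20 mm wide; open, the fingers measure 115 mm over their backs; the gripper's body (75 mm by 178 mm) begins 61 mm behind the grasp point.
Start: joints at [-1.403, 0.411, -0.013, 1.596, 0.006, 1.134, -0.082], TCP at [0.146, 0.608, 0.223] pointing down, gripper open.
Joint ranges: [-2.95, 2.95], [-0.29, 1.99], [-1.47, 1.44], [0.14, 2.54], [-1.03, 4.17], [0.13, 1.85], [-2.86, 2.86]. Speed limits (rad/s): [2.39, 2.39, 3.01, 3.01, 3.14, 3.14, 3.14].

INTERFACE

Orientations are given as a unit quaternion [x, y, z, w].
In Python, from rig import manip, optics, job, recognise, cut_out gives the robot as it stands.
- The arm moves only by the shell command python3 -m jog 'ROWS'. ROWS is text: rows parted by semicolons, each of 5 numbers parted by spaces: the closure, from 0 (fully open) to 1 (shut), then the shift along the tool's x, y, z in mm, then the turn about the tool's z in rad. A call has 1 to 20 rows; each row is the pose to reach, as a shift and turn from the pose commanded when the call began, along the tool's axes at that moment; what a row does not reach only later rows make up. A row lasts 1/12 s, in which the tool goes at most 41.7 mm and 7.16 degrees, less where a joint would pass 70% of its speed; a pose out of reach is approached as far as the arm can. A call with a gripper value outside its range is refused whole. The fingers move at their own pace and stop on an object; the grip force is fixed at half the most. Time passes only in rows, so rows that repeat a pose let the fingers close. It gives the time, the measured TCP pose, the force and the opening at its end, in the units of the state.
- manip.sense(): the state, without advancing time (a new reading comes with each control period).
- optics.get_image(name): name is "side" or "top" or "wrist"; returns the picture (420x560x3 uint8, red, green, blue); there is no depth.
- optics.camera_model(name): a dict with "intrinsics" (3x3 intrinsics, pixels), "rvec" (rotation vector, rad) and "tvec" (3), from world to camera coordinates, as OpenCV has them. Camera axes: x right, y down, z forward; pixel columns grow to the right and rows downward; lengths in m; the calibration is good to about 2 mm. A picture is of the moment at which its call begins: read the wrist's pose just before it. camera_model takes no time and is no camera call; for the wrist camera it gives the pose at the moment of the call.
- job.job_done(): hands the job in, once; it reports no verdict.
Trained networks look in the newest picture that a camera, given by its name, has taken for a name from the list of things; names that differ only in an ending like _2 or _b are one class to them, and where a whole thing is asked for, a point or a joint stands for the part that bears it (a point fixed in the world has none). Each returns a list of dicts, best first, with "score" (0 to 1); they miss things now and then, are a little off and sometimes report something else, mostly with a low value. They report only what shows in the picture. A call takes as long as a camera call. They do not tell look-alikes from the thing itself.
- recognise(query, camera): "point" ([column, row] in pixels, amid what is visible of it).
- cut_out(query, camera): "pixels" (420x560 bool, what is visible of it) and "point" ([column, row] in pixels, amid what is visible of it).
The state is a dict: "time_s": time; "joints": joint angles; "joint_vel": joint speeds; "joint_efforts": joint torques, N m; "position": TCP position; "tool_rot": TCP orientation; "ft_force": force on the tool from outside, world axes, zero at the start; "wrist_torque": the same for the moment, N m; "gripper_width": finger opening in m.
Only numpy, scipy, OpenCV 4.12 (cv2) and the standard library are available. Lean on these libraries where they do the work, as an engineer would, in place of code of your own. Each camera call takes 0.05 s, during which the arm holds its last target. There are 200 camera calls.

TASK

Lock off the purge valve with the red collar: turn the collar by its handle until the hole in its lug lies over the hole in the cream post, then take the pin with the yellow grip from the rack and put it down through both holes until its flange rests on the lug. Let go of it and leave the pin with the black grip in the rack.

Things in the scene. Friction and masses are not known exactly. Their poses are not given: they have to be found in the camera images.
- post_hole (a point): Mouth centre of the fixed hole (26 mm wide, 50 deep) in the cream post's top (56 x 56, 83 mm above the table) of the fixed valve with the RED collar. z up, x level; the collar's upright axis is 70 mm away along -x. Pipe stubs below the collar reach 104 mm from that axis along +-y, tops 70 mm high. A fixed valve with a BLUE collar, already locked, stands beyond and shows the finished job.
- collar_hole (a point): Top centre of the 26 mm hole through the red collar's lug (10 thick, 52 wide; top 95 mm above table). The collar turns both ways with slight friction about the axis 70 mm along -x (x level, out through the hole; z up), stays put, starts 29 to 63 deg off. Handle: upright bar centred on the axis, 70 mm along y, 16 along x, rising 40 mm above this height. Lined up: this point is above post_hole.
- pin_grip (a point): Middle of the YELLOW grip (24 mm wide, 44 tall) of the 150 g locking pin upright in the rack. z up. Below the grip: flange 38 mm wide, 5 thick, underside 27 mm below this point; then a 16 mm steel shank 50 long, foot 77 mm below this point, last 15 mm tapered to 6. Seated, this point is 27 mm above collar_hole.
- spare_grip (a point): Middle of the BLACK grip of a pin of the same shape, to be left in the rack: a fixed aluminium block 60 x 160 x 60 mm high with two 20 mm holes, 54 deep, 100 mm apart along its length, one for each pin. The flanges rest on its top.
There are look-alikes about, which are no part of the job. Leave any brown or orange look-alike of the part that bears post_hole alone.

How it is judged:
On the way, in this order (a step that is already met when the one before it is completed fails the run):
1. the red collar is turned until its hole lies over the post's hole, while the yellow pin is still elsewhere (horizontal distance between collar_hole and post_hole below 0.0125 m and horizontal distance between pin_grip and post_hole above 0.05 m), for 0.2 s.
2. the yellow pin stands through both holes (horizontal distance between collar_hole and post_hole below 0.0125 m and horizontal distance between pin_grip and collar_hole below 0.01 m and z of pin_grip in the frame of collar_hole between 0.02 and 0.032 m and angle between pin_grip's own z axis and vertical below 0.17 rad), for 0.2 s.
At the end, for the whole second after the job is handed in: Collar hole within 12.5 mm (10 degrees) of the post hole; yellow pin through both, released, upright within 10 degrees, within 10 mm of the collar hole's middle, flange on the lug (grip middle 20 to 32 mm above collar_hole); black pin within 20 mm of its start (all of step 2 and distance of spare_grip from where it was at the start of the episode below 0.02 m); the robot touches nothing.
It fails at once if the black-gripped pin is taken out or pushed more than 20 mm (distance of spare_grip from where it was at the start of the episode above 0.02 m).
It also fails if it takes over 51 s, if anything falls off the work surface, if the arm or the gripper's body presses on something with over 40 N, if the wrist force passes 120 N, or if a joint passes its speed limit or range.

## Working session

There is one attempt and no reset: what is moved stays moved. The work goes in short steps, Python scripts to look and compute and a shell command to move; the robot and the scene stay as the last step left them, time stands still between calls to the robot, and variables do not carry over. Pictures are saved under pics/ and viewed, about 8 in all and at most 12, crops included, and the job is handed in when it is done.

```bash
ls; mkdir -p pics
cat > h.py <<'E'
import numpy as np, cv2
from rig import manip, optics, job, recognise, cut_out
from scipy.spatial.transform import Rotation as R
def cam(n):
    m=optics.camera_model(n); return np.array(m["intrinsics"]),np.array(m["rvec"],float).ravel(),np.array(m["tvec"],float).ravel()
def at_z(n,p,z,m=None):
    K,r,t=m or cam(n); Rm=R.from_rotvec(r).as_matrix(); c=-Rm.T@t
    d=Rm.T@np.linalg.inv(K)@np.array([p[0],p[1],1.]); return c+d*(z-c[2])/d[2]
def proj(n,P,m=None):
    K,r,t=m or cam(n); return cv2.projectPoints(np.array(P,float).reshape(-1,3),r,t,K,None)[0].reshape(-1,2)
def snap(n,f=None):
    im=optics.get_image(n)
    if f: cv2.imwrite("pics/"+f,im[:,:,::-1])
    return im
def tool(P):  # world point in tool axes, mm
    s=manip.sense(); return R.from_quat(s["tool_rot"]).inv().apply(np.array(P)-s["position"])*1000
E
python3 - <<'E'
from h import *
np.set_printoptions(precision=4,suppress=True)
a=snap("top");b=snap("side");cv2.imwrite("pics/a.png",cv2.resize(np.hstack([a,b]),None,fx=.714,fy=.714)[:,:,::-1]) 
cv2.imwrite("pics/top.png",a[:,:,::-1]);cv2.imwrite("pics/side.png",b[:,:,::-1])
s=manip.sense();print(s["time_s"],s["position"],R.from_quat(s["tool_rot"]).as_matrix(),s["gripper_width"])
for n in("top","side"):
  K,r,t=cam(n);print(n,K[0,0],-R.from_rotvec(r).as_matrix().T@t)
  for q,z in(("post_hole",.083),("collar_hole",.095),("pin_grip",.087),("spare_grip",.087)):
    for d in recognise(q,n)[:4]: print(n,q,round(d["score"],2),np.round(d["point"]),at_z(n,d["point"],z))
E
```

```text
pics
0.1 [0.146  0.6073 0.2219] [[ 0.2336  0.9723 -0.0002]
 [ 0.9723 -0.2336 -0.0014]
 [-0.0014  0.0001 -1.    ]] 0.08790915287952882
top 433.5536463956585 [0.3343 0.0198 1.0618]
top post_hole 0.74 [390. 108.] [ 0.7084 -0.2476  0.083 ]
top post_hole 0.67 [194. 297.] [0.2681 0.1988 0.083 ]
top post_hole 0.63 [228. 180.] [0.5324 0.1322 0.083 ]
top post_hole 0.6 [351. 273.] [ 0.3232 -0.1487  0.083 ]
top collar_hole 0.92 [187. 296.] [0.2722 0.2129 0.095 ]
top collar_hole 0.86 [217. 169.] [0.5558 0.1544 0.095 ]
top collar_hole 0.74 [399.  95.] [ 0.7363 -0.2662  0.095 ]
top pin_grip 0.72 [344. 187.] [ 0.5174 -0.1352  0.087 ]
top spare_grip 0.65 [386. 189.] [ 0.5135 -0.2314  0.087 ]
side 531.0365841078055 [ 0.3853 -0.6981  0.8834]
side post_hole 0.96 [431. 318.] [ 0.7079 -0.2992  0.083 ]
side post_hole 0.8 [296. 175.] [0.5563 0.0815 0.083 ]
side post_hole 0.74 [201. 308.] [ 0.3275 -0.2008  0.083 ]
side post_hole 0.73 [162. 175.] [0.2765 0.1433 0.083 ]
side collar_hole 0.8 [200. 289.] [ 0.3297 -0.1701  0.095 ]
side collar_hole 0.8 [439. 290.] [ 0.7369 -0.2559  0.095 ]
side collar_hole 0.71 [285. 150.] [0.5467 0.1514 0.095 ]
side collar_hole 0.67 [156. 150.] [0.2678 0.2107 0.095 ]
side pin_grip 0.85 [304. 261.] [ 0.5235 -0.1417  0.087 ]
side spare_grip 0.75 [312. 308.] [ 0.5146 -0.2418  0.087 ]
side spare_grip 0.66 [295. 176.] [0.5533 0.0766 0.087 ]
```

View pics/top.png

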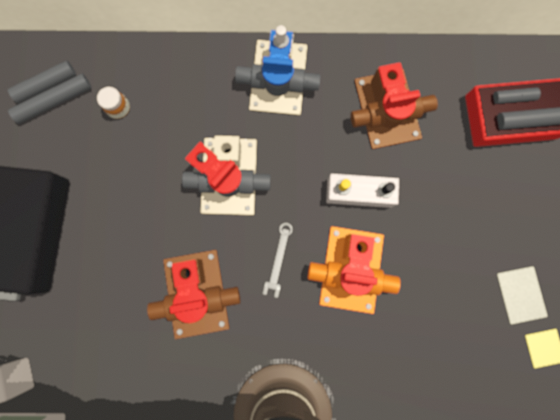

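View pics/side.png

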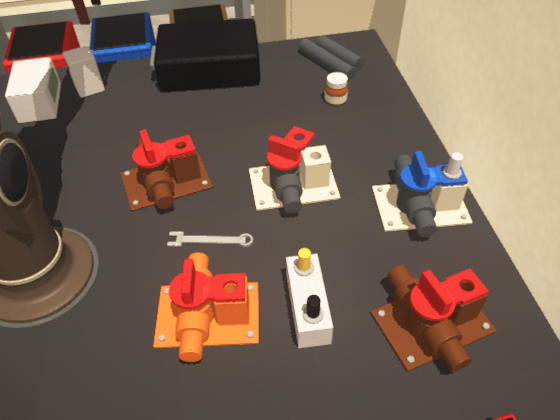

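The cream valve with the red collar is at top (226,178). Its post hole is near (227,148) and the lug hole near (203,157). The networks only gave coarse blobs there, so I'll refine on crops.

Run:
```python
from h import *
a=cv2.imread("pics/top.png");b=cv2.imread("pics/side.png")
c=lambda im,x,y,w,h,s:cv2.resize(im[y:y+h,x:x+w],None,fx=s,fy=s,interpolation=cv2.INTER_CUBIC)
A=c(a,180,130,80,60,5);B=c(b,260,120,80,60,5);C=c(a,320,165,80,60,5);D=c(b,275,240,80,60,5)
cv2.imwrite("pics/crop.png",np.vstack([np.hstack([A,B]),np.hstack([C,D])]))
```

```text
(no output)
```

View pics/crop.png

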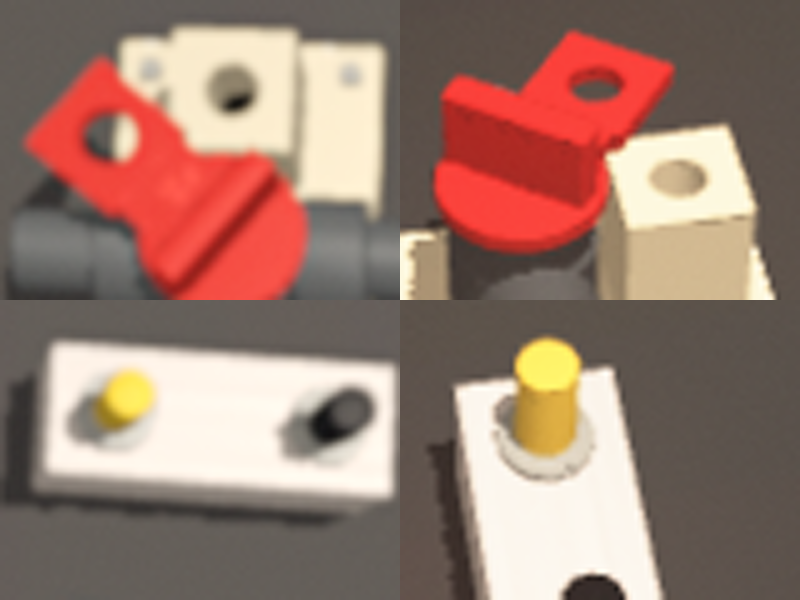

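Run:
```python
from h import *
np.set_printoptions(precision=4,suppress=True)
P={}
for k,t,s,z in(("post",(226.2,147.2),(315.2,155.2),.083),("collar",(201.6,156.6),(298.8,136.6),.095),("pin",(345.8,183.2),(304.2,252.2),.109)):
  A,B=at_z("top",t,z),at_z("side",s,z);P[k]=(A+B)/2;print(k,A,B)
# axis: 70 mm from both
p,c=P["post"][:2],P["collar"][:2];m=(p+c)/2;d=c-p;L=np.hypot(*d);n=np.array([-d[1],d[0]])/L
for sg in(1,-1):
  a=m+sg*n*np.sqrt(.07**2-L*L/4);print("axis",a,proj("top",[*a,.095]),proj("side",[*a,.135]),"ang post,collar",[np.degrees(np.arctan2(*(q-a)[::-1])) for q in(p,c)])
s=manip.sense();print(s["joints"])
```

```text
post [0.6101 0.137  0.083 ] [0.6102 0.1337 0.083 ]
collar [0.5841 0.1914 0.095 ] [0.5851 0.1881 0.095 ]
pin [ 0.522  -0.1356  0.109 ] [ 0.5238 -0.1386  0.109 ]
axis [0.5402 0.1357] [[225.4625 175.5968]] [[283.4349 141.2041]] ang post,collar [np.float64(-0.246977174278426), np.float64(50.58393237317274)]
axis [0.6546 0.1894] [[203.4164 126.9211]] [[329.6873 117.9458]] ang post,collar [np.float64(-129.41606762682727), np.float64(179.7530228257216)]
[-1.4032  0.4111 -0.0127  1.5963  0.0056  1.1343 -0.0822]
```

```bash
python3 -m jog '0 -366 493 0 0.45;0 -366 493 0 0.45;0 -366 493 0 0.45;0 -366 493 0 0.45;0 -366 493 0 0.45;0 -366 493 0 0.45;0 -366 493 0 0.45;0 -366 493 0 0.45;0 -366 493 0 0.45;0 -366 493 0 0.45;0 -366 493 0 0.45;0 -366 493 0 0.45;0 -366 493 0 0.45;0 -366 493 0 0.45;0 -366 493 0 0.45;0 -366 493 0 0.45;0 -366 493 0 0.45;0 -366 493 0 0.45;0 -366 493 0 0.45;0 -366 493 0 0.45'
python3 - <<'E'
from h import *
np.set_printoptions(precision=4,suppress=True)
w=snap("wrist","w1.png");s=manip.sense()
print(s["time_s"],s["position"],R.from_quat(s["tool_rot"]).as_matrix(),s["joints"],tool([.540,.1357,.102]))
print(proj("wrist",[[.540,.1357,.135],[.540,.1357,.095],[.6101,.1353,.083],[.5846,.1898,.095]]))
E
```

```text
time_s: 2.17
position: [0.5391, 0.1383, 0.2226]
tool_rot: [0.903, 0.429, -0.0, -0.0]
ft_force: [-0.5, 0.1, 0.3]
gripper_width: 0.0879
2.2167 [0.5392 0.1381 0.2227] [[ 0.6314  0.7754 -0.0002]
 [ 0.7754 -0.6314  0.0005]
 [ 0.0003 -0.0005 -1.    ]] [-0.6358  0.301   0.3757  1.7851 -0.1244  1.0786  0.6709] [ -1.3968   2.2004 120.6976]
[[281.4996 211.264 ]
 [281.5919 196.0985]
 [330.4969 250.772 ]
 [366.4928 196.5358]]
```

View pics/w1.png

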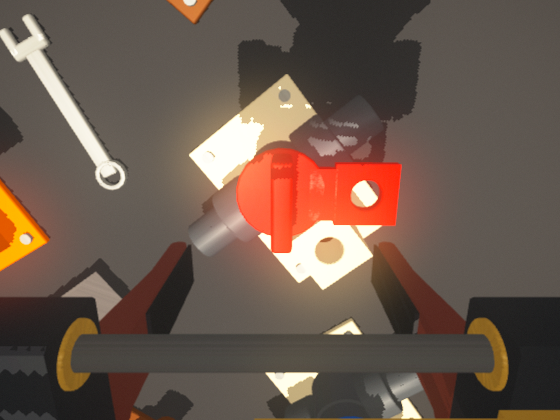

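The wrist view confirms it: handle bar at (282,203), lug hole at (365,193) and post hole at (330,250), all within about 3 px of the predictions except the handle (8 px along its length). Descending to grip the handle.

```bash
python3 -m jog '0 -1 1 40 0;0 -1 1 80 0;0 -1 1 100 0;0 -1 1 120 0;0 -1 1 120 0;0.6 -1 1 120 0;1 -1 1 120 0;1 -1 1 120 0;1 -1 1 120 0;1 -1 1 120 0;1 -1 1 120 0;1 -1 1 120 0;1 -1 1 120 0;1 -1 1 120 0'
```

```text
time_s: 3.38
position: [0.54, 0.1353, 0.1027]
tool_rot: [0.904, 0.428, 0.0, -0.0]
ft_force: [-0.0, 0.3, 0.1]
gripper_width: 0.0316
```

```bash
python3 -m jog '1 0 0 0 0;1 0 0 0 0;1 0 0 0 0;1 0 0 0 0;1 0 0 0 0;1 0 0 0 0'
```

```text
time_s: 3.88
position: [0.5408, 0.1362, 0.1026]
tool_rot: [0.904, 0.428, 0.001, -0.0]
ft_force: [3.4, 4.5, -3.1]
gripper_width: 0.0156
```

```bash
python3 -m jog '1 0 0 0 0.1;1 0 0 0 0.2;1 0 0 0 0.3;1 0 0 0 0.4;1 0 0 0 0.5;1 0 0 0 0.6;1 0 0 0 0.7;1 0 0 0 0.8;1 0 0 0 0.885;1 0 0 0 0.885;1 0 0 0 0.885'
python3 - <<'E'
from h import *
np.set_printoptions(precision=4,suppress=True)
s=manip.sense();print(s["position"],R.from_quat(s["tool_rot"]).as_matrix()[:,0],s["ft_force"],s["wrist_torque"],s["gripper_width"])
for n in("top","side"):
  im=snap(n,n+"2.png")
a=cv2.imread("pics/top2.png")[120:210,170:290];b=cv2.imread("pics/side2.png")[90:180,240:360]
cv2.imwrite("pics/c2.png",cv2.resize(np.hstack([a,b]),None,fx=3.33,fy=3.33))
E
```

```text
time_s: 4.8
position: [0.5397, 0.1357, 0.1027]
tool_rot: [1.0, 0.002, -0.0, -0.0]
ft_force: [-0.9, 1.9, 0.9]
gripper_width: 0.0157
[0.5397 0.1357 0.1027] [ 1.      0.0031 -0.0007] [-0.882   1.9032  0.8645] [ 0.2624  0.2059 -0.021 ] 0.01574563536770471
```

View pics/c2.png

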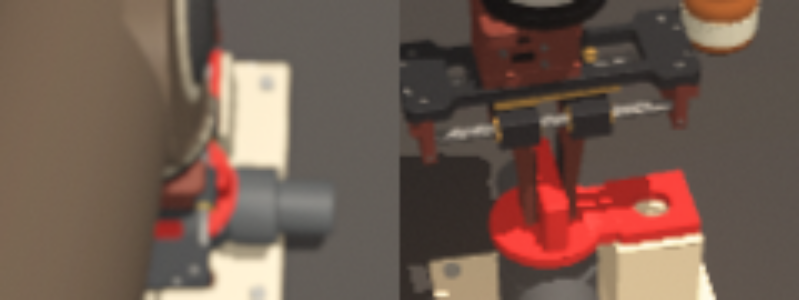

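The side view shows the lug sitting squarely over the post, with its hole at about side pixel (315.7,152). Next I release, lift, and check the hole from above.

```bash
python3 -m jog '0.8 0 0 0 0;0.5 0 0 0 0;0.5 0 0 0 0;0.5 0 0 0 0;0.5 0 0 0 0;0.5 0 0 0 0;0.3 0 0 -40 0;0 0 0 -80 0;0 0 0 -120 0;0 0 0 -120 0'
python3 - <<'E'
from h import *
np.set_printoptions(precision=4,suppress=True)
snap("wrist","w3.png");s=manip.sense();print(s["position"],s["joints"][6],s["gripper_width"],at_z("side",(315.5,152),.095))
print(proj("wrist",[[.6101,.1353,.083],[.6101,.1353,.095],[.540,.1357,.095]]),tool([.523,-.137,.200]))
E
```

```text
time_s: 5.73
position: [0.5438, 0.1353, 0.2298]
tool_rot: [1.0, -0.0, 0.005, -0.002]
ft_force: [1.7, 0.0, -0.3]
gripper_width: 0.067
[0.5424 0.1356 0.2266] -0.1140996154403144 0.07096894736116639 [0.6099 0.131  0.095 ]
[[359.9474 188.3141]
 [362.9825 191.9132]
 [279.038  191.6791]] [-19.5441 272.6542  25.5297]
```

View pics/w3.png

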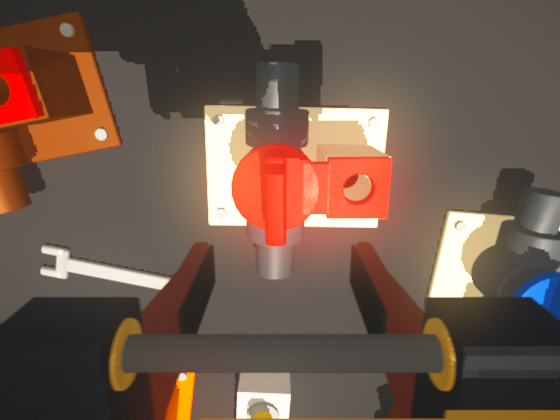

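Lug square with the base plate, and the post hole shows concentrically through the lug hole at (358,187). Moving to above the yellow pin and turning the jaws along world y.

```bash
python3 -m jog '0 -20 273 20 -1.571;0 -20 273 20 -1.571;0 -20 273 20 -1.571;0 -20 273 20 -1.571;0 -20 273 20 -1.571;0 -20 273 20 -1.571;0 -20 273 20 -1.571;0 -20 273 20 -1.571;0 -20 273 20 -1.571;0 -20 273 20 -1.571;0 -20 273 20 -1.571;0 -20 273 20 -1.571;0 -20 273 20 -1.571;0 -20 273 20 -1.571;0 -20 273 20 -1.571;0 -20 273 20 -1.571;0 -20 273 20 -1.571;0 -20 273 20 -1.571;0 -20 273 20 -1.571;0 -20 273 20 -1.571'
python3 - <<'E'
from h import *
np.set_printoptions(precision=4,suppress=True)
m=cam("wrist");snap("wrist","w4.png");s=manip.sense();print(s["position"],R.from_quat(s["tool_rot"]).as_matrix(),s["joints"])
print(proj("wrist",[[.523,-.137,.109],[.523,-.137,.087]],m),tool([.523,-.137,.068]))
for q in("pin_grip","spare_grip"):
  for d in cut_out(q,"wrist")[:3]:
    y,x=np.nonzero(d["pixels"]);print(q,d["score"],d["point"],x.min(),x.max(),y.min(),y.max(),at_z("wrist",d["point"],.09,m))
E
```

```text
time_s: 7.45
position: [0.5201, -0.1376, 0.2026]
tool_rot: [0.707, 0.707, 0.0, 0.0]
ft_force: [0.5, -0.0, 0.1]
gripper_width: 0.0878
[ 0.5201 -0.1376  0.2026] [[ 0.0001  1.      0.0001]
 [ 1.     -0.0001 -0.    ]
 [-0.      0.0001 -1.    ]] [-0.1729  0.2917  0.4233  1.8554 -0.1388  1.0233  1.8777]
[[283.8423 210.4976]
 [283.7442 201.8955]] [  0.6527   2.9165 134.6426]
spare_grip 0.58 [160.2, 192.0] 131 187 164 214 [ 0.514  -0.2334  0.09  ]
```

View pics/w4.png

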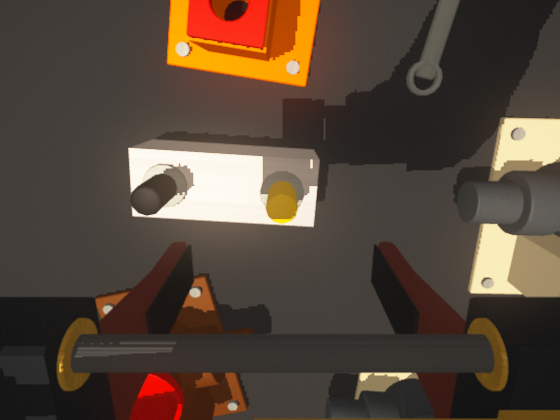

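Yellow grip top is at (282,207) against a predicted (284,210), which puts the pin near (0.521,-0.138). Gripping.

```bash
python3 -m jog '0 0 1 40 0;0 0 1 80 0;0 0 1 110 0;0 0 1 130 0;0 0 1 130 0;1 0 1 130 0;1 0 1 130 0;1 0 1 130 0;1 0 1 130 0;1 0 1 130 0;1 0 1 130 0;1 0 1 130 0;1 0 1 130 0;1 0 1 130 0;1 0 1 130 0;1 0 1 130 0;1 0 1 130 0;1 0 1 130 0;1 0 1 130 0'
```

```text
time_s: 9.18
position: [0.521, -0.1378, 0.0726]
tool_rot: [0.707, 0.707, -0.0, 0.0]
ft_force: [0.5, -0.2, 0.7]
gripper_width: 0.0235
```

```bash
python3 -m jog '1 0 0 -15 0;1 0 0 -40 0;1 0 0 -75 0;1 0 0 -110 0;1 0 0 -140 0;1 0 0 -150 0;1 0 0 -150 0;1 0 0 -150 0'
python3 - <<'E'
from h import *
np.set_printoptions(precision=4,suppress=True)
s=manip.sense();print(s["position"],s["gripper_width"],s["ft_force"],tool([.6101,.1353,.20]))
m=cam("wrist");w=snap("wrist","w5.png");sd=snap("side","s5.png")
p=s["position"];o=np.array([[0,0,.019],[0,0,-.012],[0,0,-.0585]])+p
print(proj("wrist",o,m),proj("side",o))
cv2.imwrite("pics/c5.png",np.hstack([w[120:420,130:430],cv2.resize(sd[130:280,230:380],None,fx=2,fy=2)])[:,:,::-1])
E
```

```text
time_s: 9.85
position: [0.5206, -0.1374, 0.2217]
tool_rot: [0.707, 0.707, -0.0, -0.0]
ft_force: [0.2, -0.5, -2.1]
gripper_width: 0.0236
[ 0.5206 -0.1374  0.2217] 0.023590964799883856 [ 0.2348 -0.5453 -2.0605] [272.6056  89.6367  21.8116]
[[283.3588 283.6914]
 [283.1961 253.8148]
 [283.0291 223.1576]] [[303.4325 203.3677]
 [303.1569 215.7777]
 [302.7699 233.2117]]
```

View pics/c5.png

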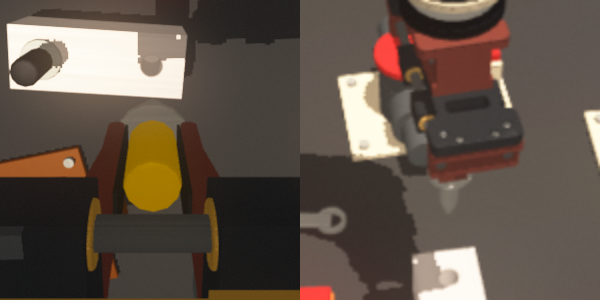

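The pin is held and hangs upright: foot seen at side (304,235), predicted (303,235). Carrying it over the hole and stopping just above.

```bash
python3 -m jog '1 273 89 0 0;1 273 89 0 0;1 273 89 0 0;1 273 89 0 0;1 273 89 0 0;1 273 89 0 0;1 273 89 0 0;1 273 89 0 0;1 273 89 0 0;1 273 89 20 0;1 273 89 45 0;1 273 89 54 0;1 273 89 54 0;1 273 89 54 0'
python3 - <<'E'
from h import *
np.set_printoptions(precision=4,suppress=True)
s=manip.sense();print(s["position"],s["gripper_width"],s["ft_force"])
m=cam("wrist");w=snap("wrist");sd=snap("side")
p=s["position"];o=[p+[0,0,-.0626],[.6101,.1353,.095]]
print(proj("wrist",o,m),proj("side",o))
cv2.imwrite("pics/c6.png",np.hstack([w[120:420,130:430],cv2.resize(sd[100:200,260:360],None,fx=3,fy=3)])[:,:,::-1])
E
```

```text
time_s: 11.12
position: [0.6096, 0.134, 0.1682]
tool_rot: [0.708, 0.707, -0.001, -0.0]
ft_force: [0.1, -0.4, -1.1]
gripper_width: 0.0231
[0.6096 0.134  0.1682] 0.023099652444948864 [ 0.0704 -0.3837 -1.098 ]
[[283.1767 221.1603]
 [285.0933 216.6547]] [[315.209  147.4837]
 [315.1468 150.6654]]
```

View pics/c6.png

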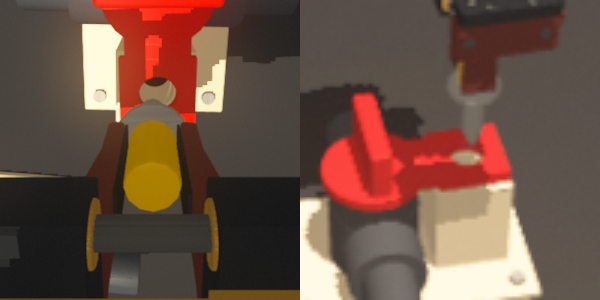

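The foot sits about 2 px (around 3 mm) towards +x of the hole in the side view, and the y cues agree to within 2 mm. Correcting x by 2 mm and inserting.

```bash
python3 -m jog '1 0 -2 0 0;1 0 -2 8 0;1 0 -2 16 0;1 0 -2 24 0;1 0 -2 32 0;1 0 -2 40 0;1 0 -2 47 0;1 0 -2 53 0;1 0 -2 57 0;1 0 -2 57 0;1 0 -2 57 0'
python3 - <<'E'
from h import *
s=manip.sense();print(s["position"],s["gripper_width"],s["ft_force"])
sd=snap("side");cv2.imwrite("pics/c7.png",cv2.resize(sd[100:200,260:360],None,fx=4,fy=4)[:,:,::-1])
E
```

```text
time_s: 12.13
position: [0.608, 0.1352, 0.1115]
tool_rot: [0.707, 0.707, -0.0, -0.0]
ft_force: [0.2, -0.2, -1.6]
gripper_width: 0.0233
[0.60796383 0.13521632 0.11147276] 0.023316019647030724 [ 0.24718182 -0.15051484 -1.63573467]
```

View pics/c7.png

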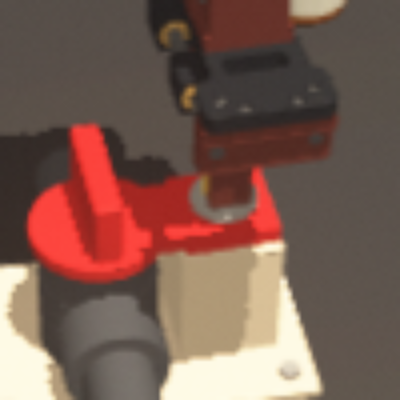

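The shank is through both holes with no contact force and the flange about 4 mm above the lug. Lowering the rest and releasing.

```bash
python3 -m jog '1 0 0 2 0;1 0 0 3.5 0;1 0 0 3.5 0;0.8 0 0 3.5 0;0.5 0 0 3.5 0;0.5 0 0 3.5 0;0.5 0 0 3.5 0;0.5 0 0 3.5 0;0.5 0 0 3.5 0;0.5 0 0 3.5 0;0.5 0 0 3.5 0;0.5 0 0 3.5 0'
```

```text
time_s: 13.18
position: [0.608, 0.1353, 0.1081]
tool_rot: [0.707, 0.707, 0.0, -0.0]
ft_force: [-0.1, -0.1, 0.4]
gripper_width: 0.0443
```

```bash
python3 -m jog '0.5 0 0 -20 0;0.5 0 0 -45 0;0.5 0 0 -80 0;0.5 0 0 -110 0;0.5 0 -40 -110 0;0.5 0 -80 -110 0;0.5 0 -120 -110 0;0.5 0 -120 -110 0;0.5 0 -120 -110 0;0.5 0 -120 -110 0'
python3 - <<'E'
from h import *
np.set_printoptions(precision=4,suppress=True)
s=manip.sense();print(s["time_s"],s["position"],s["gripper_width"],s["ft_force"])
m=cam("wrist");w=snap("wrist");sd=snap("side")
o=[[.610,.1355,.144],[.610,.1355,.100],[.610,.1355,.095]]
print(proj("wrist",o,m),proj("side",o))
for n in("wrist","side"):
  for q in("pin_grip","spare_grip"):
    for d in recognise(q,n)[:3]: print(n,q,round(d["score"],2),d["point"],at_z(n,d["point"],.122 if q[0]=="p" else .087,m if n=="wrist" else None))
cv2.imwrite("pics/c8.png",np.hstack([cv2.resize(w,(400,300)),cv2.resize(sd[80:230,230:430],None,fx=2,fy=2)])[:,:,::-1])
E
```

```text
time_s: 14.02
position: [0.4887, 0.1355, 0.2189]
tool_rot: [0.707, 0.707, 0.001, 0.0]
ft_force: [-0.1, 0.3, 1.5]
gripper_width: 0.0444
14.0167 [0.4887 0.1355 0.2189] 0.0443512468941723 [-0.0879  0.3368  1.5138]
[[282.8039 361.4551]
 [282.7212 326.7724]
 [282.7131 323.3863]] [[315.8081 133.3869]
 [315.1529 148.904 ]
 [315.0808 150.6111]]
wrist pin_grip 0.76 [280.3, 321.4] [0.589  0.1335 0.122 ]
side pin_grip 0.75 [316.0, 145.2] [0.6082 0.123  0.122 ]
side pin_grip 0.23 [286.4, 154.4] [0.5409 0.1082 0.122 ]
```

View pics/c8.png

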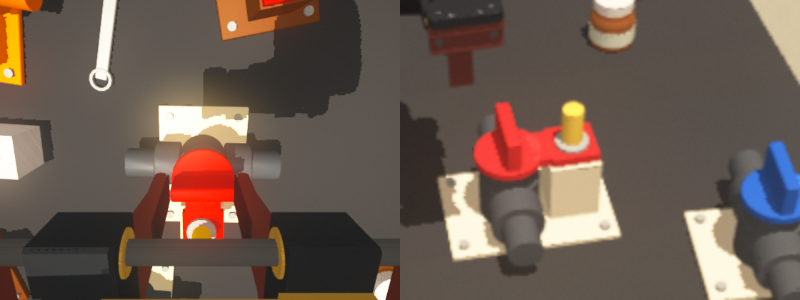

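The pin stands upright with its flange on the lug: grip top at side (316.5,133.5), predicted (315.8,133.4). The gripper is clear. I'll do a quick numeric check of the black pin, then hand in.

Run:
```python
from h import *
a=cv2.imread("pics/side.png")[:,:,::-1];b=snap("side")
f=lambda im:np.argwhere(im[285:325,300:326].max(2)<50).mean(0)
print("black grip centroid before/after px",f(a),f(b),manip.sense()["ft_force"]); print(job.job_done())
```

```text
black grip centroid before/after px [25.32258065 12.66129032] [26.2        12.04210526] [-0.21422495  0.05580358 -0.89045985]
the job is handed in; nothing more can be done
None
```

The red-collared valve is locked off and the job is handed in; no verdict is reported. I turned the collar about 51° by its handle until its hole lay over the post hole. I then put the yellow pin down through both holes and released it. All this took about 14 s of the 51 s allowed.

- **Yellow pin:** the last side view shows it upright with its flange on the lug. The top of its grip is within 1 px of where it should be.
- **Collar:** in the wrist view after turning, the lug was square with the base plate and the two holes were concentric by eye.
- **Black pin:** it stands in the rack and its image moved only about 1 px. The network did not report it in the last pictures, so I checked it by dark-pixel centroid instead.
- **Robot:** the gripper is well clear, with wrist force near 0–1.5 N.
- **Disagreements:** the cameras differed by about 3 mm in the y position of the hole. The network's point for the seated pin was about 12 mm off in y from the side camera and 20 mm off in x from the wrist. I put this down to partial visibility and relied on the grip top and flange in the side view.

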